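# Fit the suction tube to the bench dust-extraction outlet

### The job

Take the blanking cap off the dust-extraction outlet at the back of the bench and lay it on the bench. Then slide the suction tube with the slanted mouth onto the outlet's spigot, fully home on its shoulder, and turn it gently until the spring button snaps out through the hole in the tube. Do not force it, leave the straight tube standing, and let go of everything.

Things in the scene. Friction and masses are not known exactly. Their poses are not given: they have to be found in the camera images.
- suction_tube: Loose upright metal pipe on the green mat: 38 mm outside, 32 mm bore, 0.10 to 0.17 kg. Origin: centre of its foot, z up the axis. Foot belled over the lowest 7 mm (inside to 43 mm, outside to 49 mm). Top cut at a slant: 88 mm high on its -x side, 126 mm on +x, 107 mm at +-y. Grip the plain round pipe at any yaw, 75 to 85 mm above the foot.
- snap_hole (a point): Centre of the one round hole, 11 mm across, in the suction tube's wall on its -x side, under the low lip of the mouth: 26 mm above the foot, 17.5 mm from the axis. Once snapped in, 0.2 N m or more of resistance to turning means that the hole's edge is against the button: stop there.
- outlet: Dust-extraction outlet screwed to the back of the bench: grey square flange 84 mm wide, cast boss and upright steel spigot. Origin: centre of the flange's underside, on the spigot's axis, z up; -x is its front. The tube is home when its origin is 26 mm above this one. The bench (z = 0) is free beside it, 90 to 140 mm from its axis on the side towards the bench's middle.
- shoulder (a point): On the spigot's axis, level with the flat steel shoulder (52 mm across) on which the tube's foot must rest, 26 mm above the outlet's origin.
- spigot_top (a point): Centre of the spigot's top, 86 mm above the outlet's origin, tapered over the top 9 mm. The spigot is 30.5 mm across (0.75 mm clearance all round in the tube) and stiff in the flange, turned to an angle that is not measured: its button points anywhere within 0.9 rad either way of the outlet's -x. Look, or find it by turning the tube. Do not turn the spigot itself: it resists up to 0.7 N m.
- button (a joint): Steel spring button, 9 mm across, domed, level, 52 mm above the outlet's origin: 0 = fully out (21 mm from the axis, 2 mm proud of a fitted tube), about 0.004 = held in by the tube's wall. Spring 2.6 N out, 5 N held in. The belled foot pushes it in under 5 to 15 N of push. It snaps out when the hole is over it; then the tube turns only about 0.1 rad before it is stopped.
- cap: Loose black rubber blanking cap, 38 mm across, 19 mm high, bore 32 mm and 15 mm deep, 30 g, resting on the spigot's top; lifts straight off. Origin: centre of its lower rim, 71 mm above the outlet's origin when fitted; z up.
- straight_tube: Bystander: plain straight length of the same pipe, 38 mm across, level-cut top at 95 mm, no hole, standing on the mat. Origin: centre of its foot. Not to be used or knocked.
Things that resemble listed ones, but are neither listed nor needed, are in the scene too. What is shaped like the suction_tube but red is not meant.

How it is judged:
By the outcome, as a careful person would: the job done as asked, in the order asked, and still so for the second after the job is handed in, with the robot touching nothing.
It also fails if it takes over 72 s, if anything falls off the work surface, if the arm or the gripper's body presses on something with over 40 N, if the wrist force passes 120 N, or if a joint passes its speed limit or range.

### The arm

A 6-joint arm with a two-finger parallel gripper is mounted at the origin on a cart in front of the work surface, level with it; the furniture and walls round the work are solid. World frame = base frame: x ahead of the robot, y to its left, z up, the work surface at z = 0. Lengths are in m, angles in rad, forces in N, time in s.
With the tool pointing down it reaches from about 0.35 to 0.775 m from the base axis. Payload 5.5 kg.
Tool frame: the origin (TCP) lies between the finger pads; the fingertips stand 11 mm ahead of it and the grasp point (between the pads) lies 8 mm behind it (tips_ahead is the distance from the TCP to the fingertips, in m); z points along the fingers, y is the line along which they close (so a half turn about z gives the same grasp; the last joint's range is limited). The gripper opens to 85 mm and grips with 20 to 120 N. Pads are 22 mm wide; open, the fingers measure 114 mm over their backs; the gripper's body (76 mm by 85 mm) begins 54 mm behind the grasp point. The pads swing forward as they close: fully open they stand 13 mm farther back than shut.
Start: joints at [0.976, 0.313, 0.046, 1.304, 0, 1.431], TCP at [0.253, 0.517, 0.242] pointing down, gripper open.
Joint ranges: [-2.76, 2.76], [-0.86, 1.69], [-1.03, 1.26], [-2.2, 2.34], [-1.47, 1.5], [-3.14, 3.14]. Speed limits (rad/s): [2.57, 2.57, 3.14, 3.14, 3.14, 3.14].

### API

Orientations are given as a unit quaternion [w, x, y, z].
In Python, from workcell import * gives the robot as it stands. The module is installed in compiled form; this text tells all that it offers.
- The arm moves only by the tool jog_arm, never from a script. Its argument "moves" is a list of rows, each an object with "fingers": the closure, from 0 (fully open) to 1 (shut); "slide": the shift along the tool's x, y, z in mm, a list of three; "angular": the turn, a rotation vector about the tool's x, y, z in degrees, a list of three. A call has 1 to 10 rows; each row is the pose to reach, as a shift and turn from the pose commanded when the call began, along the tool's axes at that moment; what a row does not reach only later rows make up. A row lasts 1/12 s, in which the tool goes at most 41.7 mm and 7.16 degrees, less where a joint would pass 70% of its speed; a pose out of reach is approached as far as the arm can. A call with a gripper value outside its range is refused whole. The fingers move at their own pace and stop on an object; "squeeze" is the grip in N (left out, the last holds). Time passes only in rows, so rows that repeat a pose let the fingers close. It gives the time, the measured TCP pose, the force, the opening and the grip force at its end, in the units of the state.
- get_state(): the state, without advancing time (a new reading comes with each control period).
- read_camera(name): name is "scene" or "top" or "wrist"; returns a dict with "color" (480x640x3 uint8, red, green, blue), "fovy" (degrees; the focal length in pixels is half the picture's height over the tangent of half this angle, whatever the lens; pixels are square), "cx", "cy" (the principal point, pixels), "world_from_camera" (4x4, takes a point from camera to world coordinates); the wrist camera has in their place "tool_from_camera" (4x4, takes a point from camera to tool coordinates, whose origin is the TCP and whose axes are the flange's). Camera axes: x right, y down, z forward; pixel columns grow to the right and rows downward; lengths in m; the calibration is good to about 2 mm. A picture is of the moment at which its call begins: read the wrist's pose just before it. There is no depth.
- hand_in(): hands the job in; it is judged then, once.
Trained networks look in a picture, given as the dict that the camera call returned (one of the last four; its "shot" number tells which), for a name from the list of things; names that differ only in an ending like _2 or _b are one class to them, and where a whole thing is asked for, a point or a joint stands for the part that bears it (a point fixed in the world has none). Each returns a list of dicts, best first, with "p" (0 to 1); they miss things now and then, are a little off and sometimes report something else, mostly with a low value. They report only what shows in the picture. A call takes as long as a camera call. They do not tell look-alikes from the thing itself.
- look_for(target, picture): "point" ([column, row] in pixels, amid what is visible of it).
- tip_of(target, picture): "point" ([column, row] in pixels: a listed point, or the origin of a listed thing).
The state is a dict: "clock": time; "joint_pos": joint angles; "qvel": joint speeds; "tau": joint torques, N m; "tcp_pos": TCP position; "orientation": TCP orientation; "wrist_force": force on the tool from outside, world axes, zero at the start; "ft_torque": the same for the moment, N m; "finger_gap": finger opening in m; "grip_force": force on a finger pad.
Only numpy, scipy, OpenCV 4.12 (cv2) and the standard library are available. Lean on these libraries where they do the work, as an engineer would, in place of code of your own. Each camera call takes 0.05 s, during which the arm holds its last target. There are 200 camera calls.

## Working session

There is one attempt and no reset: what is moved stays moved. The work goes in short steps, Python scripts to look and compute and a tool call to move; the robot and the scene stay as the last step left them, time stands still between calls to the robot, and variables do not carry over. Pictures are saved under pics/ and viewed, at most 10 in all, crops included, and the job is handed in when it is done.

Besides the shell and the picture viewer there is one more tool, called after "Request:" as name(argument=value, ...), one argument or row to a line, values as JSON. jog_arm: Moves the arm, as the interface text tells. Its arguments: {"type":"object","properties":{"moves":{"type":"array","items":{"type":"object","properties":{"fingers":{"type":"number"},"slide":{"type":"array","items":{"type":"number"}},"angular":{"type":"array","items":{"type":"number"}}}}},"squeeze":{"type":"number"}},"required":["moves"]}

```bash
mkdir -p pics; cat > h.py <<'E'
from workcell import *
import numpy as np, cv2
from scipy.spatial.transform import Rotation as R
def rot(s): q=s["orientation"]; return R.from_quat([q[1],q[2],q[3],q[0]]).as_matrix()
def shot(name,fn=None):
    s=get_state(); p=read_camera(name)
    if name=="wrist":
        T=np.eye(4);T[:3,:3]=rot(s);T[:3,3]=s["tcp_pos"];p["W"]=T@np.array(p["tool_from_camera"])
    else: p["W"]=np.array(p["world_from_camera"])
    if fn: cv2.imwrite("pics/"+fn,p["color"][:,:,::-1])
    return p
def ray(p,uv):
    f=p["color"].shape[0]/2/np.tan(np.radians(p["fovy"])/2)
    d=np.array([(uv[0]-p["cx"])/f,(uv[1]-p["cy"])/f,1]); return p["W"][:3,3],p["W"][:3,:3]@d
def atz(p,uv,z):
    o,d=ray(p,uv); return o+d*(z-o[2])/d[2]
def tri(rs):
    A=0;b=0
    for o,d in rs:
        d=d/np.linalg.norm(d);M=np.eye(3)-np.outer(d,d);A=A+M;b=b+M@o
    return np.linalg.solve(A,b)
def proj(p,X):
    f=p["color"].shape[0]/2/np.tan(np.radians(p["fovy"])/2)
    c=p["W"][:3,:3].T@(np.array(X)-p["W"][:3,3]); return [f*c[0]/c[2]+p["cx"],f*c[1]/c[2]+p["cy"]]
E
python3 - <<'E'
from h import *
np.set_printoptions(precision=4,suppress=True)
P={n:shot(n,n+"0.png") for n in("scene","top")}
for n,p in P.items():
    print(n,p["fovy"],p["cx"],p["cy"],p["W"])
    for t in("suction_tube","snap_hole","outlet","shoulder","spigot_top","button","cap","straight_tube"):
        print(t,[(np.round(d["point"],1).tolist(),round(d["p"],2)) for d in tip_of(t,p)[:4]],[(np.round(d["point"],1).tolist(),round(d["p"],2)) for d in look_for(t,p)[:4]])
cv2.imwrite("pics/c0.png",np.vstack([P[n]["color"][:,:,::-1] for n in P])[::1]) 
print(get_state())
E
```

```text
scene 43.599458976923195 332.7345492242402 231.90628165365624 [[ 0.7222 -0.3707  0.5839  0.0396]
 [-0.6913 -0.3591  0.627  -0.5501]
 [-0.0228 -0.8565 -0.5156  0.5292]
 [ 0.      0.      0.      1.    ]]
suction_tube [([252.7, 255.6], 0.88), ([278.4, 298.6], 0.61), ([249.2, 245.4], 0.4)] [([272.7, 264.7], 0.72), ([248.0, 221.2], 0.58)]
snap_hole [([289.5, 285.4], 0.78), ([245.0, 244.9], 0.62)] [([273.6, 264.4], 0.76)]
outlet [([383.3, 260.8], 0.87)] [([384.9, 258.2], 0.74)]
shoulder [([383.3, 249.8], 0.94)] [([381.5, 257.6], 0.82)]
spigot_top [([386.7, 213.7], 0.9)] [([382.4, 256.0], 0.58)]Traceback (most recent call last):
  File "<stdin>", line 7, in <module>
ValueError: it knows: cap, outlet, shoulder, snap_hole, spigot_top, straight_tube, suction_tube
```

View pics/scene0.png

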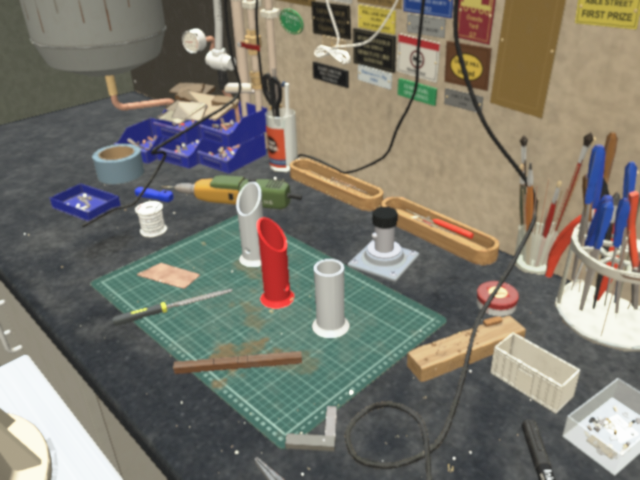

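View pics/top0.png

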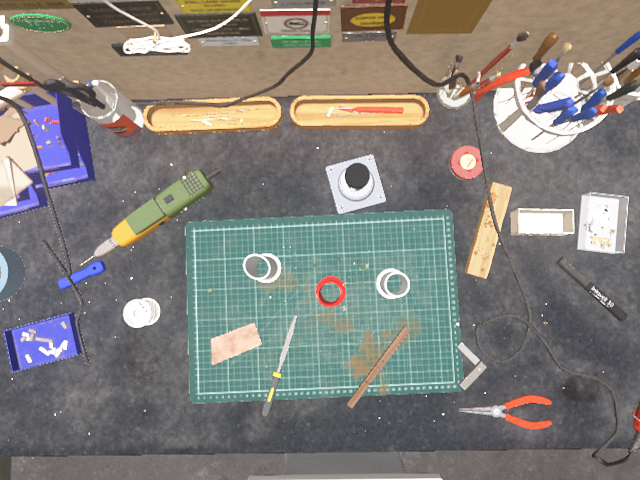

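The scene view shows the silver slanted tube with its foot at (252,256), the red decoy at (278,299), the straight tube at (330,325), and the outlet with its black cap at (385,215). In the top view, the silver tube is at about (263,267) and the outlet at (356,183).

```bash
python3 - <<'E'
from h import *
np.set_printoptions(precision=4,suppress=True)
P={n:shot(n) for n in("scene","top")}
S={}
for n,p in P.items():
    for t in("suction_tube","snap_hole","outlet","shoulder","spigot_top","cap","straight_tube"):
        r=tip_of(t,p);S[n,t]=r
        for d in r[:4]:
            z={"outlet":0,"shoulder":.026,"spigot_top":.086,"cap":.071,"snap_hole":.026}.get(t,0)
            print(n,t,np.round(d["point"],1),round(d["p"],2),atz(p,d["point"],z))
for t in("outlet","shoulder","spigot_top","cap"):
    if S["scene",t] and S["top",t]: print("tri",t,tri([ray(P[n],S[n,t][0]["point"]) for n in P]))
p=P["top"];print(p["fovy"],p["W"])
print(get_state())
c=P["top"]["color"][:,:,::-1]; a=c[140:220,316:396]; b=c[235:300,225:305]
s=P["scene"]["color"][:,:,::-1]; e=s[195:290,335:435]; g=s[170:275,205:305]
cv2.imwrite("pics/c1.png",np.vstack([np.hstack([cv2.resize(x,(400,300),interpolation=cv2.INTER_CUBIC) for x in q]) for q in((a,b),(e,g))]))
E
```

```text
scene suction_tube [253.  254.2] 0.94 [0.5006 0.1358 0.    ]
scene suction_tube [277.1 295.9] 0.85 [0.4574 0.0212 0.    ]
scene snap_hole [248.4 247. ] 0.95 [0.4855 0.124  0.026 ]
scene snap_hole [288.4 287.3] 0.62 [ 0.4608 -0.0027  0.026 ]
scene outlet [381.6 263.2] 0.66 [ 0.6265 -0.0303  0.    ]
scene shoulder [382.  250.1] 0.86 [ 0.6248 -0.0321  0.026 ]
scene shoulder [384.2 220.4] 0.72 [0.6953 0.027  0.026 ]
scene spigot_top [385.8 214.6] 0.75 [ 0.6317 -0.0319  0.086 ]
scene cap [383.2 220.6] 0.91 [ 0.6352 -0.0239  0.071 ]
scene straight_tube [328.9 324.1] 0.69 [ 0.4669 -0.0787  0.    ]
top suction_tube [329.8 291.5] 0.98 [0.4517 0.014  0.    ]
top suction_tube [266.4 269.8] 0.56 [0.4898 0.1194 0.    ]
top snap_hole [269.  275.2] 0.59 [0.4807 0.1118 0.026 ]
top snap_hole [342.2 286. ] 0.58 [ 0.461  -0.0067  0.026 ]
top outlet [350.7 184.9] 0.7 [ 0.6302 -0.0249  0.    ]
top shoulder [357.6 182.8] 0.68 [ 0.6291 -0.0356  0.026 ]
top spigot_top [357.  175.7] 0.73 [ 0.63   -0.0326  0.086 ]
top spigot_top [389.5 283.4] 0.3 [ 0.4648 -0.0776  0.086 ]
top cap [358.8 176.5] 0.78 [ 0.6314 -
[... 181 characters left out ...]
.0328  0.0869]
tri cap [ 0.6281 -0.0338  0.0784]
47.537238590650304 [[-0.0193 -0.9961  0.0856  0.4793]
 [-0.9996  0.0208  0.0164 -0.0006]
 [-0.0182 -0.0852 -0.9962  0.9127]
 [ 0.      0.      0.      1.    ]]
{'clock': 1.4, 'joint_pos': array([ 0.9764,  0.3132,  0.0461,  1.3036, -0.    ,  1.4312]), 'qvel': array([-0.0012, -0.0006, -0.0004,  0.001 ,  0.0024, -0.002 ]), 'tau': array([ -0.0014, -48.047 ,  29.8805,   0.0005,  -0.0004,   0.    ]), 'tcp_pos': array([0.2526, 0.5166, 0.2423]), 'orientation': array([0.    , 0.2255, 0.9743, 0.0001]), 'wrist_force': array([ 0.3829, -0.1398, -0.0505]), 'ft_torque': array([-0.0479, -0.001 , -0.0384]), 'grip_force': 0.0, 'finger_gap': 0.08504397922597476}
```

View pics/c1.png

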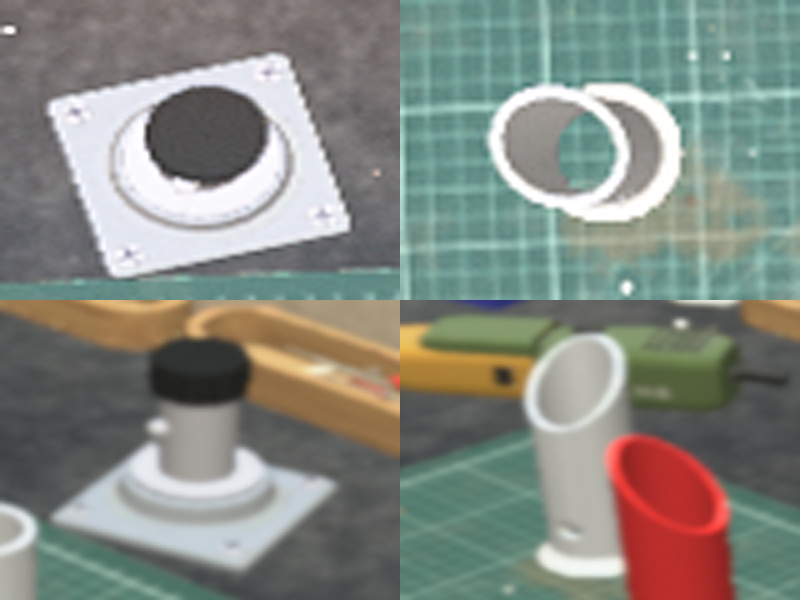

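The crops show the button on the scene camera's left side of the spigot, at about scene (374,235.5). The tube's hole is at about scene (247,251). Next I'll compute the directions.

```bash
python3 - <<'E'
from h import *
np.set_printoptions(precision=4,suppress=True)
P={n:shot(n) for n in("scene","top","wrist")}
t,s=P["top"],P["scene"]
A=np.array([.629,-.0335])
q=[atz(t,c,.008) for c in((326,167.5),(372,153.9),(386,201.3),(338,213.3))];print("flange",np.mean(q,0),q)
def onring(p,uv,c,r,z):
    best=min(np.linspace(-np.pi,np.pi,721),key=lambda a:np.hypot(*(np.array(proj(p,[c[0]+r*np.cos(a),c[1]+r*np.sin(a),z]))-uv)))
    return best,np.array(proj(p,[c[0]+r*np.cos(best),c[1]+r*np.sin(best),z]))
for dx in(-.002,0,.002): print("btn",onring(s,[374.2,235.5],A+[dx,0],.020,.052),onring(t,[352.4,189.3],A+[dx,0],.020,.052))
foot=atz(t,[267.4,267.9],.003);print("foot",foot)
print("hole",onring(s,[247.2,251.2],foot[:2],.019,.026),atz(s,[247.2,251.2],.026))
print("foot in scene",proj(s,foot), "lip top px",atz(t,[225+135/5.,235+150*65/300],.107))
print("mat edge",atz(t,[300,218],0), atz(t,[260,128],.02))
w=P["wrist"];print(rot(get_state()),w["tool_from_camera"],w["fovy"],w["cx"],w["cy"])
E
```

```text
flange [ 0.6304 -0.0327  0.008 ] [array([0.6594, 0.0162, 0.008 ]), array([ 0.6808, -0.0617,  0.008 ]), array([ 0.5999, -0.083 ,  0.008 ]), array([ 0.5814, -0.0024,  0.008 ])]
btn (np.float64(2.4609142453120043), array([370.9478, 236.3593])) (np.float64(2.609267231731523), array([350.7717, 192.2518]))
btn (np.float64(2.5481807079117216), array([372.0569, 236.4576])) (np.float64(2.670353755551324), array([351.4238, 191.359 ]))
btn (np.float64(2.5656340004316647), array([373.0102, 236.0813])) (np.float64(2.7227136331111543), array([351.9947, 190.3832]))
foot [0.4929 0.1173 0.003 ]
hole (np.float64(-2.9321531433504737), array([246.7306, 252.3601])) [0.4768 0.1155 0.026 ]
foot in scene [np.float64(256.0512317652914), np.float64(258.9827135915091)] lip top px [0.4924 0.1266 0.107 ]
mat edge [0.5757 0.0618 0.    ] [0.7265 0.1252 0.02  ]
[[-0.8984  0.4392  0.0001]
 [ 0.4392  0.8984  0.0001]
 [-0.      0.0001 -1.    ]] [[-0.0008 -0.9466 -0.3225  0.0833]
 [ 1.     -0.0006 -0.0006 -0.001 ]
 [ 0.0004 -0.3225  0.9466 -0.1313]
 [ 0.      0.      0.      1.    ]] 61.507977393914096 324.8379719545079 247.6740146820625
```

Request:
jog_arm(
  moves=[
    {"fingers": 0, "slide": [-579, -329, 52]},
    {"fingers": 0, "slide": [-579, -329, 52]},
    {"fingers": 0, "slide": [-579, -329, 52]},
    {"fingers": 0, "slide": [-579, -329, 52]},
    {"fingers": 0, "slide": [-579, -329, 52]},
    {"fingers": 0, "slide": [-579, -329, 52]},
    {"fingers": 0, "slide": [-579, -329, 52]},
    {"fingers": 0, "slide": [-579, -329, 52]},
    {"fingers": 0, "slide": [-579, -329, 52]},
    {"fingers": 0, "slide": [-579, -329, 52]},
  ],
)

```text
schema error: expected keys fingers, slide, angular
```

Request:
jog_arm(
  moves=[
    {"fingers": 0, "slide": [-579, -329, 52], "angular": [0, 0, 0]},
    {"fingers": 0, "slide": [-579, -329, 52], "angular": [0, 0, 0]},
    {"fingers": 0, "slide": [-579, -329, 52], "angular": [0, 0, 0]},
    {"fingers": 0, "slide": [-579, -329, 52], "angular": [0, 0, 0]},
    {"fingers": 0, "slide": [-579, -329, 52], "angular": [0, 0, 0]},
    {"fingers": 0, "slide": [-579, -329, 52], "angular": [0, 0, 0]},
    {"fingers": 0, "slide": [-579, -329, 52], "angular": [0, 0, 0]},
    {"fingers": 0, "slide": [-579, -329, 52], "angular": [0, 0, 0]},
    {"fingers": 0, "slide": [-579, -329, 52], "angular": [0, 0, 0]},
    {"fingers": 0, "slide": [-579, -329, 52], "angular": [0, 0, 0]},
  ],
)

```text
clock: 2.38
tcp_pos: [0.4878, 0.1717, 0.21]
orientation: [0.0, 0.225, 0.974, 0.0]
wrist_force: [1.1, 0.7, -0.7]
finger_gap: 0.0854
grip_force: 0.0
```

```bash
python3 - <<'E'
from h import *
np.set_printoptions(precision=4,suppress=True)
shot("wrist"); p=shot("wrist","w1.png"); print(get_state()["tcp_pos"])
import pickle; pickle.dump(p,open("w1.pkl","wb"))
for t,z in(("suction_tube",0),("snap_hole",.026)):
    for d in tip_of(t,p)[:3]: print(t,d,atz(p,d["point"],z))
E
```

```text
[0.4901 0.1689 0.2093]
suction_tube {'point': [152.1, 244.1], 'p': 0.96} [0.4503 0.0133 0.    ]
suction_tube {'point': [282.8, 236.8], 'p': 0.89} [0.4962 0.1208 0.    ]
snap_hole {'point': [259.4, 231.9], 'p': 0.88} [0.4779 0.112  0.026 ]
```

View pics/w1.png

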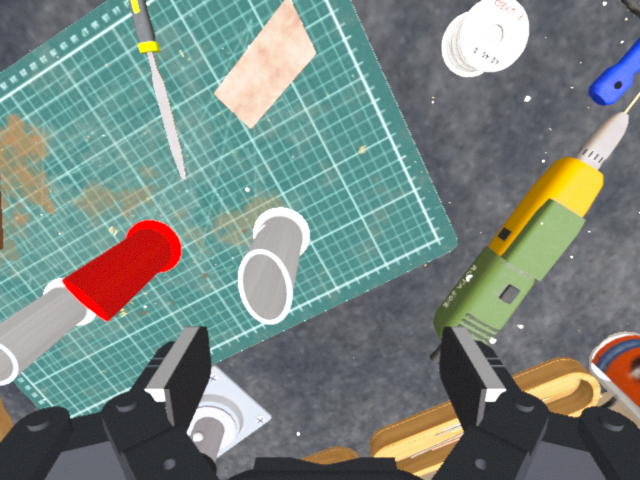

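The wrist view shows the silver tube's foot at (282,235) with its slanted mouth at (267,285), and the outlet at lower left, (210,420). The TCP is clear of everything, so I'll go on to the cap.

Request:
jog_arm(
  moves=[
    {"fingers": 0, "slide": [-214, -121, 15], "angular": [0, 0, 0]},
    {"fingers": 0, "slide": [-214, -121, 15], "angular": [0, 0, 0]},
    {"fingers": 0, "slide": [-214, -121, 15], "angular": [0, 0, 0]},
    {"fingers": 0, "slide": [-214, -121, 15], "angular": [0, 0, 0]},
    {"fingers": 0, "slide": [-214, -121, 15], "angular": [0, 0, 0]},
    {"fingers": 0, "slide": [-214, -121, 15], "angular": [0, 0, 0]},
    {"fingers": 0, "slide": [-214, -121, 15], "angular": [0, 0, 0]},
    {"fingers": 0, "slide": [-214, -121, 15], "angular": [0, 0, 0]},
    {"fingers": 0, "slide": [-214, -121, 15], "angular": [0, 0, 0]},
  ],
)

```text
clock: 3.33
tcp_pos: [0.6254, -0.0275, 0.1946]
orientation: [-0.001, 0.225, 0.974, 0.0]
wrist_force: [-0.5, -0.1, 0.7]
finger_gap: 0.0854
grip_force: 0.0
```

```bash
python3 - <<'E'
from h import *
np.set_printoptions(precision=4,suppress=True)
p=shot("wrist","w2.png"); s=get_state();print(s["tcp_pos"],s["joint_pos"])
for t,z in(("outlet",0),("shoulder",.026),("spigot_top",.086),("cap",.071)):
    for d in tip_of(t,p)[:2]: print(t,d,atz(p,d["point"],z))
g=cv2.cvtColor(p["color"],cv2.COLOR_RGB2GRAY)
E
```

```text
[ 0.6252 -0.0271  0.195 ] [-0.1717  0.4289  0.0989  1.2417  0.0005  0.2808]
outlet {'point': [322.2, 224.4], 'p': 0.69} [ 0.6301 -0.0336  0.    ]
shoulder {'point': [329.7, 236.2], 'p': 0.94} [ 0.6348 -0.0292  0.026 ]
cap {'point': [326.6, 249.5], 'p': 0.74} [ 0.6296 -0.0295  0.071 ]
```

View pics/w2.png

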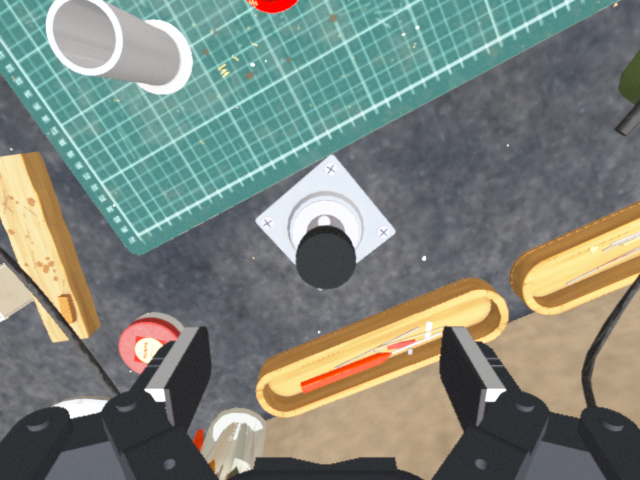

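The wrist view shows the cap's top at (326,257), the button at (324,222), and flange corners at (331,155), (395,232) and (257,221).

```bash
python3 - <<'E'
from h import *
np.set_printoptions(precision=4,suppress=True)
p=shot("wrist");t=shot("top");s=get_state();Rm=rot(s);print(s["tcp_pos"])
m=(p["color"].max(2)<48).astype(np.uint8);m[:200]=0;m[310:]=0;m[:,:280]=0;m[:,380:]=0
m=cv2.morphologyEx(m,cv2.MORPH_OPEN,np.ones((9,9)))
c=max(cv2.findContours(m,0,1)[0],key=cv2.contourArea);print(cv2.boundingRect(c),cv2.fitEllipse(c))
# predict silhouette of cap for best x,y (cap: r 19, z .071-.090)
a=np.linspace(0,2*np.pi,60)
def mask(x,y):
    pts=np.array([proj(p,[x+.019*np.cos(k),y+.019*np.sin(k),z]) for z in(.071,.090) for k in a],np.float32)
    M=np.zeros(m.shape,np.uint8);cv2.fillConvexPoly(M,cv2.convexHull(pts).astype(np.int32),1);return M
best=max(((( mask(x,y)&m).sum()/(mask(x,y)|m).sum(),x,y) for x in np.arange(.620,.640,.0005) for y in np.arange(-.042,-.022,.0005)));print("cap",best)
q=[atz(p,k,.008) for k in((395,232),(257,221))];print("flange ctr",np.mean(q,0),q, atz(p,(331,155),.008))
b=atz(p,(324,222),.052);print("btn",b,np.degrees(np.arctan2(b[1]-best[2],b[0]-best[1])))
d=np.array([best[1],best[2],.075])-s["tcp_pos"];print("slide mm",Rm.T@d*1000)
E
```

```text
[ 0.6258 -0.0281  0.1954]Traceback (most recent call last):
  File "<stdin>", line 6, in <module>
ValueError: max() iterable argument is empty
```

```bash
cat > cap.py <<'E'
from h import *
np.set_printoptions(precision=4,suppress=True)
p=shot("wrist");s=get_state();Rm=rot(s);print(s["tcp_pos"])
g=p["color"].max(2);print(g[257,326])
m=(g<g[257,326]+30).astype(np.uint8)
m=cv2.morphologyEx(m,cv2.MORPH_OPEN,np.ones((7,7)));n,l,st,_=cv2.connectedComponentsWithStats(m)
m=(l==l[257,326]).astype(np.uint8);m[:226]=0;m[300:]=0;m[:,:285]=0;m[:,370:]=0;print(m.sum(),cv2.boundingRect(m))
a=np.linspace(0,2*np.pi,60)
def mask(x,y):
    pts=np.array([proj(p,[x+.019*np.cos(k),y+.019*np.sin(k),z]) for z in(.071,.090) for k in a],np.float32)
    M=np.zeros(m.shape,np.uint8);cv2.fillConvexPoly(M,cv2.convexHull(pts).astype(np.int32),1);return M
def iou(x,y): M=mask(x,y); return (M&m).sum()/(M|m).sum()
best=max((iou(x,y),x,y) for x in np.arange(.620,.640,.001) for y in np.arange(-.042,-.022,.001));print("cap",best)
q=[atz(p,k,.008) for k in((395,232),(257,221))];print("flange ctr",np.mean(q,0),q, atz(p,(331,155),.008))
b=atz(p,(324,222),.052);print("btn",b,np.degrees(np.arctan2(b[1]-best[2],b[0]-best[1])))
d=np.array([best[1],best[2],.075])-s["tcp_pos"];print("slide mm",Rm.T@d*1000)
E
python3 cap.py
```

```text
[ 0.6258 -0.0284  0.1953]
63
2948 (298, 226, 58, 62)
cap (np.float64(0.915527950310559), np.float64(0.631), np.float64(-0.030999999999999993))
flange ctr [ 0.6322 -0.0311  0.008 ] [array([0.6612, 0.0177, 0.008 ]), array([ 0.6031, -0.0799,  0.008 ])] [ 0.5821 -0.0027  0.008 ]
btn [ 0.6172 -0.0258  0.052 ] 159.3874981279258
slide mm [ -5.7525  -0.1281 120.2818]
```

Request:
jog_arm(
  moves=[
    {"fingers": 0, "slide": [-6, -1, 40], "angular": [0, 0, 0]},
    {"fingers": 0, "slide": [-6, -1, 80], "angular": [0, 0, 0]},
    {"fingers": 0, "slide": [-6, -1, 110], "angular": [0, 0, 0]},
    {"fingers": 0, "slide": [-6, -1, 119], "angular": [0, 0, 0]},
    {"fingers": 0, "slide": [-6, -1, 119], "angular": [0, 0, 0]},
    {"fingers": 0.5, "slide": [-6, -1, 119], "angular": [0, 0, 0]},
    {"fingers": 0.7, "slide": [-6, -1, 119], "angular": [0, 0, 0]},
    {"fingers": 0.7, "slide": [-6, -1, 119], "angular": [0, 0, 0]},
    {"fingers": 0.7, "slide": [-6, -1, 119], "angular": [0, 0, 0]},
    {"fingers": 0.7, "slide": [-6, -1, 119], "angular": [0, 0, 0]},
  ],
  squeeze=25,
)

```text
clock: 4.57
tcp_pos: [0.6333, -0.0318, 0.0786]
orientation: [0.003, 0.225, 0.974, 0.001]
wrist_force: [2.1, 5.0, 5.7]
finger_gap: 0.0377
grip_force: 25.3
```

Request:
jog_arm(
  moves=[
    {"fingers": 0.7, "slide": [0, 0, -10], "angular": [0, 0, 0]},
    {"fingers": 0.7, "slide": [0, 0, -25], "angular": [0, 0, 0]},
    {"fingers": 0.7, "slide": [0, 0, -50], "angular": [0, 0, 0]},
    {"fingers": 0.7, "slide": [0, 0, -80], "angular": [0, 0, 0]},
    {"fingers": 0.7, "slide": [0, 0, -80], "angular": [0, 0, 0]},
  ],
)

```text
clock: 4.98
tcp_pos: [0.6341, -0.0334, 0.1629]
orientation: [0.005, 0.225, 0.974, -0.0]
wrist_force: [1.0, -0.9, 0.7]
finger_gap: 0.0373
grip_force: 26.1
```

```bash
python3 - <<'E'
from h import *
np.set_printoptions(precision=4,suppress=True)
for n in("scene","top"): p=shot(n,n+"1.png");print(n,[(t,d["point"],round(d["p"],2)) for t in("cap","spigot_top") for d in tip_of(t,p)[:2]]); 
s=get_state();print(s["tcp_pos"],s["finger_gap"],s["grip_force"],s["wrist_force"])
S=cv2.imread("pics/scene1.png")[150:290,310:450];T=cv2.imread("pics/top1.png")[120:230,300:410]
cv2.imwrite("pics/c2.png",np.hstack([cv2.resize(x,(400,400),interpolation=2) for x in(S,T)]))
print(rot(s).T@(np.array([.615,.08,.105])-s["tcp_pos"])*1000)
E
```

```text
scene [('cap', [387.9, 170.8], 0.51), ('spigot_top', [387.6, 214.8], 0.68)]
top []
[ 0.63   -0.0326  0.1546] 0.037271892131279565 26.05219723423943 [-0.2027  0.4138 -0.2097]
[62.8529 94.6093 49.625 ]
```

View pics/c2.png

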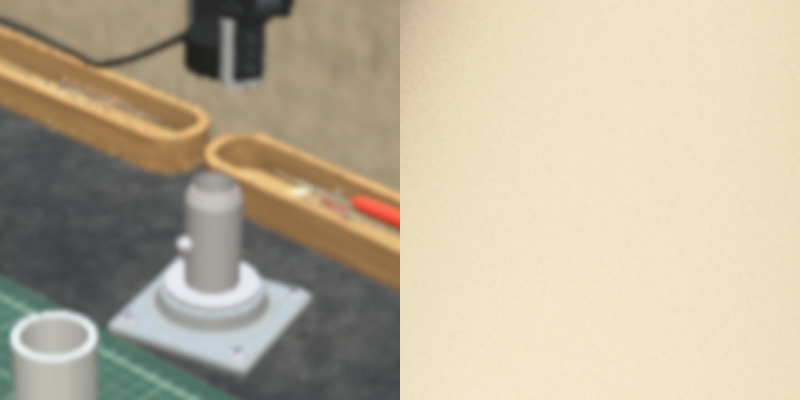

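The cap is held and the spigot is bare. The button is at crop (184,243), and the top camera is hidden by the arm. Now I'll lay the cap down.

Request:
jog_arm(
  moves=[
    {"fingers": 0.7, "slide": [20, 30, 0], "angular": [0, 0, 0]},
    {"fingers": 0.7, "slide": [42, 64, 0], "angular": [0, 0, 0]},
    {"fingers": 0.7, "slide": [63, 95, 20], "angular": [0, 0, 0]},
    {"fingers": 0.7, "slide": [63, 95, 55], "angular": [0, 0, 0]},
    {"fingers": 0.7, "slide": [63, 95, 90], "angular": [0, 0, 0]},
    {"fingers": 0.7, "slide": [63, 95, 120], "angular": [0, 0, 0]},
    {"fingers": 0.7, "slide": [63, 95, 132], "angular": [0, 0, 0]},
    {"fingers": 0.7, "slide": [63, 95, 137], "angular": [0, 0, 0]},
    {"fingers": 0.7, "slide": [63, 95, 138], "angular": [0, 0, 0]},
    {"fingers": 0.7, "slide": [63, 95, 138], "angular": [0, 0, 0]},
  ],
)

```text
clock: 6.12
tcp_pos: [0.617, 0.0801, 0.0188]
orientation: [0.001, 0.226, 0.974, 0.0]
wrist_force: [-0.5, 0.4, 0.0]
finger_gap: 0.0371
grip_force: 26.1
```

Request:
jog_arm(
  moves=[
    {"fingers": 0.3, "slide": [0, 0, 0], "angular": [0, 0, 0]},
    {"fingers": 0, "slide": [0, 0, 0], "angular": [0, 0, 0]},
    {"fingers": 0, "slide": [0, 0, 0], "angular": [0, 0, 0]},
    {"fingers": 0, "slide": [0, 0, -30], "angular": [0, 0, 0]},
    {"fingers": 0, "slide": [0, 0, -70], "angular": [0, 0, 0]},
    {"fingers": 0, "slide": [0, 0, -110], "angular": [0, 0, 0]},
    {"fingers": 0, "slide": [0, 0, -150], "angular": [0, 0, 0]},
    {"fingers": 0, "slide": [0, 0, -190], "angular": [0, 0, 0]},
    {"fingers": 0, "slide": [0, 0, -190], "angular": [0, 0, 0]},
  ],
)

```text
clock: 6.87
tcp_pos: [0.6204, 0.0804, 0.2186]
orientation: [0.008, 0.225, 0.974, 0.002]
wrist_force: [1.2, -0.2, 0.2]
finger_gap: 0.0856
grip_force: 0.0
```

```bash
python3 - <<'E'
from h import *
np.set_printoptions(precision=4,suppress=True)
p=shot("scene");w=shot("wrist")
for q in(p,w):
  for t,z in(("cap",.0),("spigot_top",.086),("shoulder",.026),("suction_tube",0),("snap_hole",.026)):
    for d in tip_of(t,q)[:2]:
        print(t,np.round(d["point"],1),round(d["p"],2),atz(q,d["point"],z))
s=get_state();print(s["tcp_pos"],s["finger_gap"],s["wrist_force"])
print(rot(s).T@(np.array([.495,.120,.072])-s["tcp_pos"])*1000)
a=p["color"][130:300,220:420];b=w["color"]
cv2.imwrite("pics/c3.png",np.hstack([cv2.resize(x,z,interpolation=2) for x,z in((a,(400,340)),(b,(400,340)))])[:,:,::-1])
E
```

```text
cap [327.1 237.2] 0.73 [0.6204 0.0879 0.    ]
spigot_top [382.9 218.3] 0.82 [ 0.6204 -0.0363  0.086 ]
shoulder [378.7 249.5] 0.64 [ 0.6226 -0.0273  0.026 ]
suction_tube [274.8 296.2] 0.78 [0.4546 0.023  0.    ]
suction_tube [254.2 256.4] 0.63 [0.498  0.1292 0.    ]
snap_hole [245.9 248. ] 0.64 [0.481  0.1244 0.026 ]
snap_hole [288.3 286.2] 0.58 [ 0.4624 -0.0006  0.026 ]
cap [324.6 202.5] 0.7 [0.615  0.0822 0.    ]
spigot_top [194.9 315.6] 0.86 [ 0.6305 -0.0302  0.086 ]
shoulder [215.  284.5] 0.85 [ 0.6327 -0.0322  0.026 ]
suction_tube [300.2  44.5] 0.7 [0.4953 0.12   0.    ]
suction_tube [154.   55.9] 0.58 [0.4525 0.0145 0.    ]
snap_hole [120.7  72.9] 0.74 [ 0.4581 -0.0058  0.026 ]
snap_hole [278.7  19.4] 0.61 [0.4782 0.1135 0.026 ]
[0.6158 0.0803 0.2071] 0.08517027806826243 [ 0.1895 -1.2292 -0.2299]
[125.8139 -17.3765 135.2478]
```

View pics/c3.png

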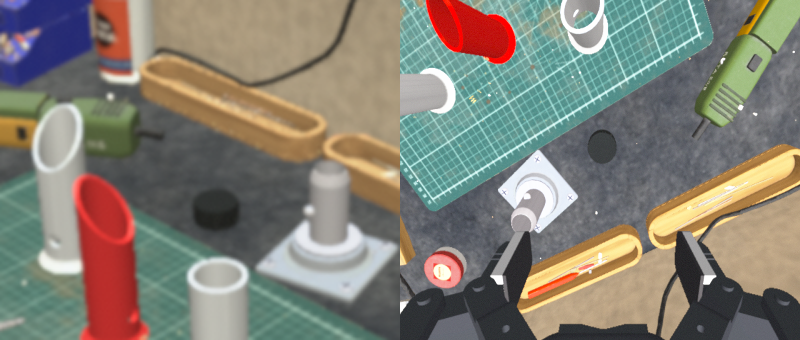

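The cap lies upright on the bench at about (0.617,0.083), and the spigot axis shows at about (0.631,-0.031). Next I'll move over the tube for a close view.

Request:
jog_arm(
  moves=[
    {"fingers": 0, "slide": [35, -5, 0], "angular": [0, 0, 0]},
    {"fingers": 0, "slide": [70, -9, 5], "angular": [0, 0, 0]},
    {"fingers": 0, "slide": [105, -14, 10], "angular": [0, 0, 0]},
    {"fingers": 0, "slide": [126, -17, 12], "angular": [0, 0, 0]},
    {"fingers": 0, "slide": [126, -17, 12], "angular": [0, 0, 0]},
    {"fingers": 0, "slide": [126, -17, 12], "angular": [0, 0, 0]},
  ],
)

```text
clock: 7.97
tcp_pos: [0.4947, 0.1208, 0.1961]
orientation: [0.0, 0.225, 0.974, 0.0]
wrist_force: [0.8, 0.8, 1.1]
finger_gap: 0.0854
grip_force: 0.0
```

```bash
python3 - <<'E'
from h import *
np.set_printoptions(precision=4,suppress=True)
shot("wrist");s=get_state();p=shot("wrist","w3.png");print(s["tcp_pos"])
for t,z in(("suction_tube",0),("snap_hole",.026)):
    for d in tip_of(t,p)[:2]: print(t,np.round(d["point"],1),round(d["p"],2),atz(p,d["point"],z))
cv2.imwrite("pics/c4.png",cv2.resize(p["color"][150:330,220:440,::-1],(770,600)[:2] if 0 else (733,600),interpolation=2))
print(rot(s))
E
```

```text
[0.496  0.1206 0.1963]
suction_tube [324.4 215.6] 0.79 [0.4957 0.1192 0.    ]
snap_hole [306.1 207.1] 0.58 [0.4776 0.1125 0.026 ]
[[-0.8986  0.4388  0.0017]
 [ 0.4388  0.8986  0.    ]
 [-0.0015  0.0008 -1.    ]]
```

View pics/c4.png

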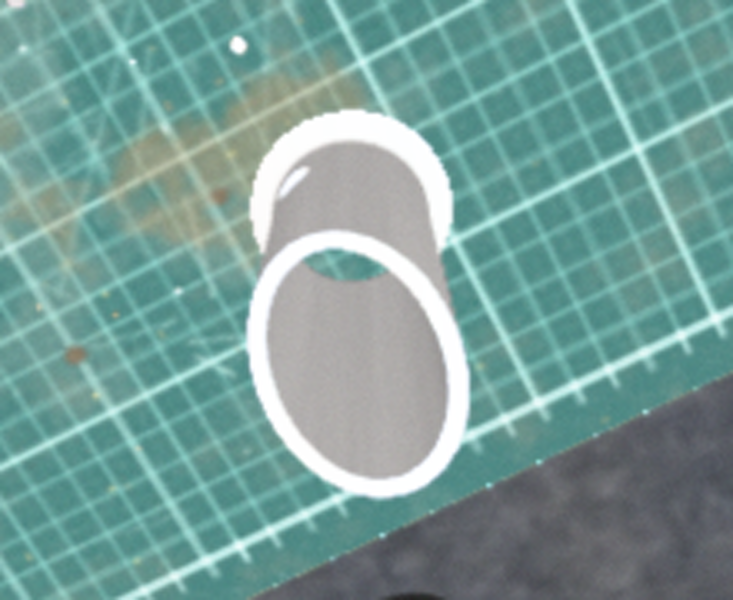

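The crop shows the hole at (293,181), which is full-image (308,204). The bell's left, top and right edges are at crop x=250, y=109 and x=453.

```bash
python3 - <<'E'
from h import *
from scipy.optimize import least_squares
np.set_printoptions(precision=4,suppress=True)
s=get_state();p=shot("wrist");k=180/600
L,T,Rr=220+250*k,150+109*k,220+453*k
a=np.linspace(0,2*np.pi,361)
def ext(c,r=.0245,z=.003):
    q=np.array([proj(p,[c[0]+r*np.cos(x),c[1]+r*np.sin(x),z]) for x in a]);return q[:,0].min(),q[:,1].min(),q[:,0].max()
for z in(.001,.003,.006):
  r=least_squares(lambda c:np.array(ext(c,.0245,z))-[L,T,Rr],[.495,.12],x_scale=.01,diff_step=1e-3);print(z,r.x,r.fun)
c=r.x
h=np.array([307.9,204.3])
for rr in(.0175,.019):
  for cc in([.4955,.1195],[.4965,.1205],c):
    e=[np.hypot(*(np.array(proj(p,[cc[0]+rr*np.cos(x),cc[1]+rr*np.sin(x),.026]))-h)) for x in a];i=int(np.argmin(e));print(cc,i-360,e[i])
# mouth: px extremes vs yaw (yaw of hole az th): rim r .019, z=.107-.019*cos(phi) , phi from hole az
M=np.array([220+247*k,150+230*k,220+470*k,150+497*k])
def mouth(v):
    ph=a; q=np.array([proj(p,[v[0]+.019*np.cos(v[2]+x),v[1]+.019*np.sin(v[2]+x),.107-.019*np.cos(x)]) for x in ph])
    return np.array([q[:,0].min(),q[:,1].min(),q[:,0].max(),q[:,1].max()])
for i in(-2.6,-3.):
  r=least_squares(lambda v:mouth(v)-M,[.495,.12,i],x_scale=[.01,.01,.3],diff_step=1e-3);print("mouth",r.x[:2],np.degrees(r.x[2]),r.fun)
print(s["tcp_pos"])
E
```

```text
0.001 [0.4939 0.121 ] [ 0.9166 -0.0425 -0.9165]
0.003 [0.4936 0.1211] [ 0.7388 -0.0344 -0.7388]
0.006 [0.4931 0.1213] [ 0.4682 -0.022  -0.4682]
[0.4955, 0.1195] -164 2.316936100300576
[0.4965, 0.1205] -162 3.938542979816653
[0.4931 0.1213] -157 0.21503091929024615
[0.4955, 0.1195] -164 0.40134721850539984
[0.4965, 0.1205] -162 1.9879300489491842
[0.4931 0.1213] -157 1.8180975530962478
mouth [0.4947 0.1207] -165.7821838154602 [ 0.6688 -0.0103 -0.6058 -0.0254]
mouth [0.4947 0.1207] -165.81379659638347 [ 0.6691 -0.0135 -0.6057 -0.0222]
[0.4968 0.1201 0.1961]
```

Request:
jog_arm(
  moves=[
    {"fingers": 0, "slide": [1, 0, 35], "angular": [0, 0, 0]},
    {"fingers": 0, "slide": [1, 0, 70], "angular": [0, 0, 0]},
    {"fingers": 0, "slide": [1, 0, 105], "angular": [0, 0, 0]},
    {"fingers": 0, "slide": [1, 0, 120], "angular": [0, 0, 0]},
    {"fingers": 0, "slide": [1, 0, 124], "angular": [0, 0, 0]},
    {"fingers": 0.5, "slide": [1, 0, 124], "angular": [0, 0, 0]},
    {"fingers": 0.7, "slide": [1, 0, 124], "angular": [0, 0, 0]},
    {"fingers": 0.7, "slide": [1, 0, 124], "angular": [0, 0, 0]},
    {"fingers": 0.7, "slide": [1, 0, 124], "angular": [0, 0, 0]},
    {"fingers": 0.7, "slide": [1, 0, 124], "angular": [0, 0, 0]},
  ],
  squeeze=45,
)

```text
clock: 9.05
tcp_pos: [0.496, 0.1205, 0.0739]
orientation: [0.002, 0.226, 0.974, -0.0]
wrist_force: [-0.2, 0.2, 4.2]
finger_gap: 0.0373
grip_force: 36.0
```

```bash
python3 - <<'E'
from h import *
np.set_printoptions(precision=4,suppress=True)
for i in range(4):
    read_camera("wrist"); s=get_state();print(s["tcp_pos"],s["finger_gap"],s["grip_force"],s["wrist_force"],s["ft_torque"])
E
```

```text
[0.4961 0.1206 0.0739] 0.03726951417195258 36.65973886862048 [-0.8316 -1.1642  4.0922] [-0.369   0.1715 -0.0167]
[0.4961 0.1207 0.0739] 0.03736345635236602 36.76508093383745 [ 0.4491 -2.0619  5.8758] [-0.3477  0.1302 -0.0171]
[0.4961 0.1207 0.0738] 0.03734884926567264 36.93415942266256 [-0.769  -1.6422  5.6336] [-0.3395  0.1552 -0.0192]
[0.4961 0.1207 0.0738] 0.037394984180800575 37.06498267804818 [-0.7106 -1.2427  6.4885] [-0.434   0.2204  0.0373]
```

Request:
jog_arm(
  moves=[
    {"fingers": 0.7, "slide": [0, 0, -8], "angular": [0, 0, 0]},
    {"fingers": 0.7, "slide": [0, 0, -30], "angular": [0, 0, 0]},
    {"fingers": 0.7, "slide": [0, 0, -60], "angular": [0, 0, 0]},
    {"fingers": 0.7, "slide": [0, 0, -90], "angular": [0, 0, 0]},
    {"fingers": 0.7, "slide": [0, 0, -112], "angular": [0, 0, 0]},
    {"fingers": 0.7, "slide": [-30, -12, -112], "angular": [0, 0, 4]},
    {"fingers": 0.7, "slide": [-60, -25, -112], "angular": [0, 0, 8]},
    {"fingers": 0.7, "slide": [-90, -37, -112], "angular": [0, 0, 12]},
    {"fingers": 0.7, "slide": [-120, -49, -112], "angular": [0, 0, 16]},
    {"fingers": 0.7, "slide": [-150, -62, -112], "angular": [0, 0, 20]},
  ],
)

```text
clock: 10.08
tcp_pos: [0.6029, -0.0016, 0.1847]
orientation: [0.0, 0.393, 0.92, 0.0]
wrist_force: [0.6, 0.3, -0.4]
finger_gap: 0.0375
grip_force: 38.9
```

Request:
jog_arm(
  moves=[
    {"fingers": 0.7, "slide": [-24, -27, 0], "angular": [0, 0, 2]},
    {"fingers": 0.7, "slide": [-31, -28, 0], "angular": [0, 0, 4]},
    {"fingers": 0.7, "slide": [-31, -28, 0], "angular": [0, 0, 4]},
    {"fingers": 0.7, "slide": [-31, -28, 0], "angular": [0, 0, 4]},
  ],
)

```text
clock: 10.42
tcp_pos: [0.6032, -0.0427, 0.1841]
orientation: [-0.0, 0.423, 0.906, 0.0]
wrist_force: [-0.2, -0.1, -1.1]
finger_gap: 0.0372
grip_force: 39.4
```

```bash
python3 - <<'E'
from h import *
np.set_printoptions(precision=4,suppress=True)
p=shot("scene","s5.png");w=shot("wrist","w5.png");s=get_state();print(s["tcp_pos"],s["finger_gap"],s["grip_force"],s["wrist_force"],s["joint_pos"]);print(rot(s))
for q in(p,w):
  for t,z in(("spigot_top",.086),("suction_tube",.112),("snap_hole",.138)):
    for d in tip_of(t,q)[:2]: print(t,np.round(d["point"],1),round(d["p"],2),atz(q,d["point"],z))
a=p["color"][130:280,310:460]
cv2.imwrite("pics/c5.png",np.hstack([cv2.resize(x,(400,400),interpolation=2) for x in(a,w["color"])])[:,:,::-1])
E
```

```text
[ 0.603  -0.0414  0.1841] 0.03714870732745069 39.39757663294586 [ 0.3082  0.0581 -1.1153] [-0.2016  0.3916  0.0157  1.1952  0.0006  0.6703]
[[-0.6434  0.7655 -0.0002]
 [ 0.7655  0.6434  0.0006]
 [ 0.0006  0.0002 -1.    ]]
spigot_top [373.7 206.1] 0.72 [ 0.6387 -0.0007  0.086 ]
spigot_top [389.8 217.5] 0.64 [ 0.6293 -0.042   0.086 ]
suction_tube [374.2 210.2] 0.85 [ 0.5951 -0.0418  0.112 ]
suction_tube [277.4 299.4] 0.81 [ 0.365  -0.1051  0.112 ]
snap_hole [287.  283.9] 0.8 [ 0.3701 -0.1186  0.138 ]
snap_hole [367.1 193.9] 0.74 [ 0.5882 -0.0341  0.138 ]
spigot_top [370.2 271.6] 0.86 [ 0.6304 -0.0329  0.086 ]
suction_tube [330.4 269.6] 0.57 [ 0.6039 -0.0398  0.112 ]
snap_hole [189.2  44.4] 0.92 [0.4919 0.0053 0.138 ]
snap_hole [299.1 265.1] 0.68 [ 0.5841 -0.0398  0.138 ]
```

View pics/c5.png

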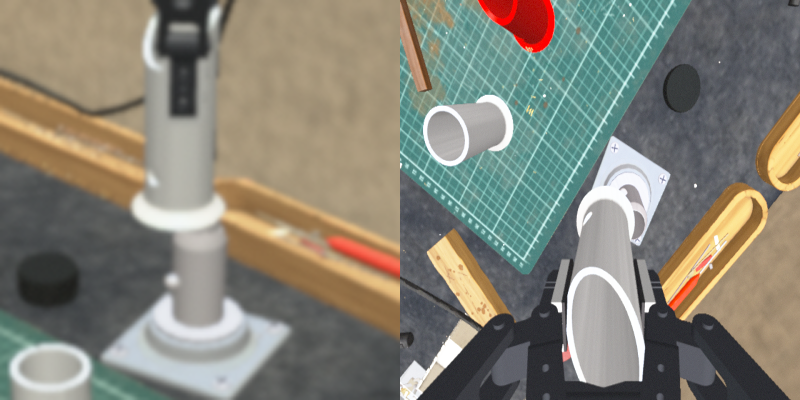

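The scene crop shows the tube hanging beside and above the spigot, because I applied the second slide in the rotated axes. The button is at crop (172,280). The wrist view shows the bell foot at about (330,255), left of the spigot. I'll measure the foot-to-TCP offset.

```bash
python3 - <<'E'
from h import *
from scipy.optimize import least_squares
np.set_printoptions(precision=4,suppress=True)
p=shot("wrist");sc=shot("scene");s=get_state();Rm=rot(s);tcp=s["tcp_pos"]
g=p["color"].min(2);m=(g>215).astype(np.uint8);n,l,st,_=cv2.connectedComponentsWithStats(m)
sub=l[215:300,270:400];ids=[i for i in np.unique(sub) if i and st[i,4]>100];print([st[i].tolist() for i in ids])
# column/row profiles through the foot
for r in(235,245,255): 
    c=np.where(g[r,270:400]>215)[0]+270;print(r,c.min() if len(c) else 0,c.max() if len(c) else 0)
c=np.where(g[200:260,330]>215)[0]+200;print("col330",c.min(),c.max())
fz=tcp[2]-.0739
a=np.linspace(0,2*np.pi,361)
r0=[i for i in ids if st[i,0]<300 and st[i,1]>200]
if r0:
  x,y,w,h,_=st[r0[0]];obs=[x,y,x+w-1]
  def ext(c,z): 
    q=np.array([proj(p,[c[0]+.0245*np.cos(k),c[1]+.0245*np.sin(k),z]) for k in a]);return q[:,0].min(),q[:,1].min(),q[:,0].max()
  for z in(fz,fz+.004):
    r=least_squares(lambda c:np.array(ext(c,z))-obs,[.604,-.04],x_scale=.01,diff_step=1e-3);o=Rm.T@(np.array([*r.x,z])-tcp);print("foot",r.x,r.fun,"tool off mm",o[:2]*1000)
# scene: columns of spigot & foot edges
S=sc["color"].astype(int).sum(2)
print("axis px scene for .631,-.0318:",[proj(sc,[.631,-.0318,z]) for z in(.086,.052)])
for row in(222,228,240): print(row,S[row,365:405].tolist())
E
```

```text
[[283, 164, 148, 130, 6966]]
235 296 399
245 288 397
255 284 399
col330 200 238
axis px scene for .631,-.0318: [[np.float64(385.42869141134065), np.float64(214.7549836556892)], [np.float64(384.9271837480448), np.float64(234.1531040261772)]]
222 [239, 247, 250, 252, 254, 258, 259, 265, 278, 310, 362, 419, 470, 506, 533, 553, 564, 571, 577, 578, 579, 574, 563, 554, 543, 524, 502, 468, 424, 373, 342, 334, 331, 328, 325, 327, 324, 322, 323, 320]
228 [274, 276, 275, 272, 268, 261, 255, 252, 261, 292, 346, 387, 414, 433, 450, 464, 474, 478, 482, 485, 484, 484, 478, 472, 462, 450, 437, 414, 379, 329, 283, 262, 264, 274, 285, 291, 301, 307, 311, 314]
240 [247, 250, 255, 261, 276, 327, 414, 488, 489, 433, 397, 405, 423, 441, 456, 468, 475, 481, 485, 486, 485, 482, 479, 470, 459, 445, 427, 406, 380, 354, 331, 306, 291, 285, 286, 288, 288, 287, 287, 282]
```

Request:
jog_arm(
  moves=[
    {"fingers": 0.7, "slide": [-6, 14, 0], "angular": [0, 0, 0]},
    {"fingers": 0.7, "slide": [-12, 28, 0], "angular": [0, 0, 0]},
    {"fingers": 0.7, "slide": [-12, 28, 0], "angular": [0, 0, 0]},
    {"fingers": 0.7, "slide": [-12, 28, 8], "angular": [0, 0, 0]},
    {"fingers": 0.7, "slide": [-12, 28, 16], "angular": [0, 0, 0]},
    {"fingers": 0.7, "slide": [-12, 28, 20], "angular": [0, 0, 0]},
    {"fingers": 0.7, "slide": [-12, 28, 20], "angular": [0, 0, 0]},
    {"fingers": 0.7, "slide": [-12, 28, 20], "angular": [0, 0, 0]},
  ],
)

```text
clock: 11.58
tcp_pos: [0.6316, -0.0338, 0.1631]
orientation: [-0.001, 0.423, 0.906, -0.0]
wrist_force: [0.0, -0.3, -1.4]
finger_gap: 0.037
grip_force: 39.4
```

```bash
python3 - <<'E'
from h import *
np.set_printoptions(precision=4,suppress=True)
sc=shot("scene","s6.png");w=shot("wrist","w6.png");s=get_state();print(s["tcp_pos"],s["wrist_force"])
S=sc["color"].astype(int).sum(2)
for row in range(190,232,4): print(row,S[row,362:410:1].tolist())
a=np.linspace(0,6.28,90)
X=s["tcp_pos"]-rot(s)[:,0]*-.0013;fz=X[2]-.0739
q=np.array([proj(sc,[X[0]+.0245*np.cos(k),X[1]+.0245*np.sin(k),fz]) for k in a]);print("pred foot cols",q.min(0),q.max(0),"spigot",proj(sc,[.631,-.0318,.08]))
a=sc["color"][160:270,330:440];b=w["color"][150:400,240:490]
cv2.imwrite("pics/c6.png",np.hstack([cv2.resize(x,(400,400),interpolation=2) for x in(a,b)])[:,:,::-1])
E
```

```text
[ 0.6324 -0.0339  0.164 ] [ 0.9937 -0.7747 -1.9891]
190 [382, 362, 352, 350, 342, 340, 338, 341, 341, 345, 359, 392, 424, 446, 467, 485, 498, 503, 506, 515, 525, 532, 538, 538, 538, 535, 533, 530, 527, 524, 512, 498, 484, 466, 448, 409, 375, 396, 433, 439, 439, 437, 442, 444, 447, 444, 440, 438]
194 [520, 516, 489, 459, 426, 402, 389, 365, 338, 325, 336, 379, 422, 447, 469, 486, 496, 503, 508, 516, 528, 534, 538, 540, 538, 537, 534, 533, 528, 521, 511, 498, 481, 465, 449, 434, 430, 437, 442, 436, 436, 436, 432, 428, 425, 426, 433, 440]
198 [390, 415, 435, 453, 464, 479, 490, 490, 479, 453, 413, 425, 481, 503, 484, 477, 489, 499, 510, 515, 525, 534, 537, 538, 538, 535, 534, 531, 528, 520, 509, 492, 478, 463, 448, 435, 445, 470, 499, 522, 527, 522, 506, 480, 452, 437, 427, 423]
202 [365, 366, 365, 367, 369, 369, 365, 361, 359, 361, 371, 430, 534, 628, 651, 606, 539, 506, 509, 517, 527, 533, 540, 539, 539, 535, 535, 532, 527, 517, 506, 491, 476, 460, 441, 413, 383, 360, 351, 348, 348, 350, 353, 366, 385, 408, 435, 464]
206 [362, 366, 363, 357, 352, 346, 360, 410, 486, 525, 492, 445, 439
[... 1073 characters left out ...]
22, 373, 345, 332, 329, 328, 328, 324, 324, 322, 323, 321, 320, 319, 317, 319, 322]
226 [256, 261, 264, 264, 269, 270, 270, 265, 256, 249, 242, 247, 285, 341, 384, 410, 431, 450, 460, 473, 480, 483, 485, 487, 485, 481, 472, 462, 452, 435, 416, 384, 343, 303, 290, 297, 308, 313, 316, 318, 319, 324, 325, 326, 326, 322, 322, 321]
230 [233, 238, 244, 244, 241, 235, 235, 236, 238, 243, 245, 258, 296, 347, 388, 414, 435, 450, 464, 473, 480, 483, 487, 487, 483, 478, 472, 462, 448, 435, 412, 376, 326, 279, 257, 255, 259, 262, 266, 271, 277, 287, 290, 291, 296, 300, 307, 313]
pred foot cols [369.8401 204.6204] [402.772  220.6446] spigot [np.float64(385.33877342586516), np.float64(218.23297618378444)]
```

View pics/c6.png

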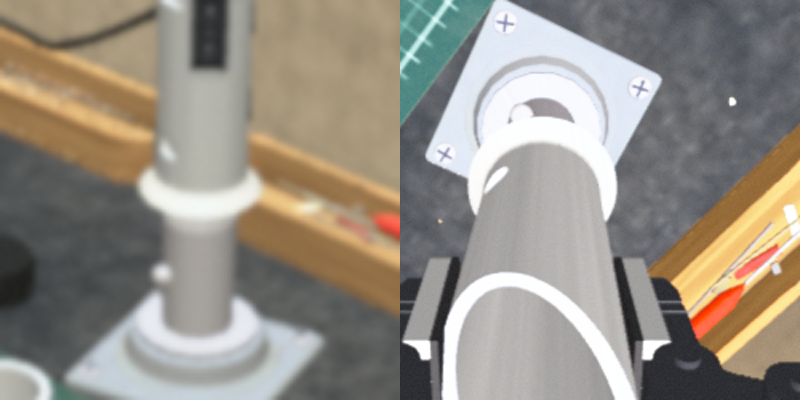

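In the last picture, the foot (crop columns 468–617) and the shoulder (478–608) are concentric in the wrist view. In the scene view, foot and spigot are both centred at column 384.5. I'll descend gently.

Request:
jog_arm(
  moves=[
    {"fingers": 0.7, "slide": [0, 0, 3], "angular": [0, 0, 0]},
    {"fingers": 0.7, "slide": [0, 0, 6], "angular": [0, 0, 0]},
    {"fingers": 0.7, "slide": [0, 0, 9], "angular": [0, 0, 0]},
    {"fingers": 0.7, "slide": [0, 0, 12], "angular": [0, 0, 0]},
    {"fingers": 0.7, "slide": [0, 0, 14], "angular": [0, 0, 0]},
    {"fingers": 0.7, "slide": [0, 0, 16], "angular": [0, 0, 0]},
    {"fingers": 0.7, "slide": [0, 0, 16], "angular": [0, 0, 0]},
  ],
)

```text
clock: 12.27
tcp_pos: [0.6323, -0.0336, 0.1472]
orientation: [-0.0, 0.423, 0.906, -0.0]
wrist_force: [-0.2, -1.0, -2.1]
finger_gap: 0.0374
grip_force: 39.4
```

Request:
jog_arm(
  moves=[
    {"fingers": 0.7, "slide": [0, 0, 2], "angular": [0, 0, 0]},
    {"fingers": 0.7, "slide": [0, 0, 4], "angular": [0, 0, 0]},
    {"fingers": 0.7, "slide": [0, 0, 6], "angular": [0, 0, 0]},
    {"fingers": 0.7, "slide": [0, 0, 8], "angular": [0, 0, 0]},
    {"fingers": 0.7, "slide": [0, 0, 10], "angular": [0, 0, 0]},
    {"fingers": 0.7, "slide": [0, 0, 10], "angular": [0, 0, 0]},
  ],
)

```text
clock: 12.77
tcp_pos: [0.6323, -0.0337, 0.1373]
orientation: [-0.0, 0.423, 0.906, -0.0]
wrist_force: [0.1, 0.4, -1.1]
finger_gap: 0.0373
grip_force: 39.4
```

```bash
python3 - <<'E'
from h import *
np.set_printoptions(precision=3,suppress=True)
s=get_state();print(s["tcp_pos"],s["wrist_force"],s["ft_torque"],rot(s).T@s["wrist_force"])
E
```

```text
[ 0.632 -0.034  0.137] [ 0.107  0.372 -1.138] [-0.034  0.039  0.008] [0.216 0.322 1.138]
```

Request:
jog_arm(
  moves=[
    {"fingers": 0.7, "slide": [0, 0, 3], "angular": [0, 0, 0]},
    {"fingers": 0.7, "slide": [0, 0, 6], "angular": [0, 0, 0]},
    {"fingers": 0.7, "slide": [0, 0, 8], "angular": [0, 0, 0]},
    {"fingers": 0.7, "slide": [0, 0, 10], "angular": [0, 0, 0]},
    {"fingers": 0.7, "slide": [0, 0, 12], "angular": [0, 0, 0]},
    {"fingers": 0.7, "slide": [0, 0, 14], "angular": [0, 0, 0]},
    {"fingers": 0.7, "slide": [0, 0, 16], "angular": [0, 0, 0]},
    {"fingers": 0.7, "slide": [0, 0, 16], "angular": [0, 0, 0]},
  ],
)

```text
clock: 13.43
tcp_pos: [0.6319, -0.0334, 0.1216]
orientation: [-0.001, 0.423, 0.906, -0.0]
wrist_force: [-1.5, 1.0, 0.6]
finger_gap: 0.0375
grip_force: 39.4
```

Request:
jog_arm(
  moves=[
    {"fingers": 0.7, "slide": [0, 0, 4], "angular": [0, 0, 0]},
    {"fingers": 0.7, "slide": [0, 0, 8], "angular": [0, 0, 0]},
    {"fingers": 0.7, "slide": [0, 0, 12], "angular": [0, 0, 0]},
    {"fingers": 0.7, "slide": [0, 0, 16], "angular": [0, 0, 0]},
    {"fingers": 0.7, "slide": [0, 0, 18], "angular": [0, 0, 0]},
    {"fingers": 0.7, "slide": [0, 0, 20], "angular": [0, 0, 0]},
    {"fingers": 0.7, "slide": [0, 0, 20], "angular": [0, 0, 0]},
  ],
)

```text
clock: 14.02
tcp_pos: [0.6321, -0.0332, 0.1008]
orientation: [-0.001, 0.423, 0.906, 0.0]
wrist_force: [-1.8, 2.6, -3.2]
finger_gap: 0.0378
grip_force: 39.3
```

```bash
python3 - <<'E'
from h import *
np.set_printoptions(precision=4,suppress=True)
s=get_state();print(s["tcp_pos"],s["wrist_force"],s["ft_torque"])
E
```

```text
[ 0.6321 -0.0332  0.1008] [-1.7798  2.6439 -3.2173] [0.9303 0.5179 0.0063]
```

Now about 1 mm from home; I'll press lightly until it makes contact.

Request:
jog_arm(
  moves=[
    {"fingers": 0.7, "slide": [0, 0, 0.5], "angular": [0, 0, 0]},
    {"fingers": 0.7, "slide": [0, 0, 1], "angular": [0, 0, 0]},
    {"fingers": 0.7, "slide": [0, 0, 1.5], "angular": [0, 0, 0]},
    {"fingers": 0.7, "slide": [0, 0, 1.5], "angular": [0, 0, 0]},
  ],
)

```text
clock: 14.35
tcp_pos: [0.6323, -0.0334, 0.1001]
orientation: [-0.0, 0.423, 0.906, 0.0]
wrist_force: [-3.0, 4.5, -0.7]
finger_gap: 0.0372
grip_force: 39.5
```

```bash
python3 - <<'E'
from h import *
np.set_printoptions(precision=4,suppress=True)
s=get_state();print(s["tcp_pos"],s["wrist_force"],s["ft_torque"])
E
```

```text
[ 0.6323 -0.0334  0.1001] [-3.0324  4.5337 -0.6651] [ 1.0444  0.8143 -0.0044]
```

Request:
jog_arm(
  moves=[
    {"fingers": 0.7, "slide": [0, 0, 0.5], "angular": [0, 0, 0]},
    {"fingers": 0.7, "slide": [0, 0, 1], "angular": [0, 0, 0]},
    {"fingers": 0.7, "slide": [0, 0, 1], "angular": [0, 0, 0]},
  ],
)

```text
clock: 14.6
tcp_pos: [0.6323, -0.0333, 0.0992]
orientation: [-0.0, 0.423, 0.906, 0.0]
wrist_force: [-2.9, 4.0, -0.5]
finger_gap: 0.0372
grip_force: 39.5
```

```bash
python3 - <<'E'
from h import *
np.set_printoptions(precision=4,suppress=True)
s=get_state();print(s["tcp_pos"],s["wrist_force"],s["ft_torque"])
E
```

```text
[ 0.6323 -0.0333  0.0992] [-2.9154  4.0178 -0.5231] [ 1.0083  0.783  -0.0005]
```

Request:
jog_arm(
  moves=[
    {"fingers": 0.7, "slide": [0, 0, 0.5], "angular": [0, 0, 0]},
    {"fingers": 0.7, "slide": [0, 0, 1], "angular": [0, 0, 0]},
    {"fingers": 0.7, "slide": [0, 0, 1.5], "angular": [0, 0, 0]},
    {"fingers": 0.7, "slide": [0, 0, 1.5], "angular": [0, 0, 0]},
    {"fingers": 0.7, "slide": [0, 0, 1.5], "angular": [0, 0, 0]},
  ],
)

```text
clock: 15.02
tcp_pos: [0.6324, -0.0333, 0.0977]
orientation: [-0.0, 0.423, 0.906, 0.0]
wrist_force: [-2.9, 4.0, -1.2]
finger_gap: 0.037
grip_force: 39.5
```

```bash
python3 - <<'E'
from h import *
np.set_printoptions(precision=4,suppress=True)
s=get_state();print(s["tcp_pos"],s["wrist_force"],s["ft_torque"])
E
```

```text
[ 0.6324 -0.0333  0.0977] [-2.864   4.0423 -1.2315] [ 0.9804  0.7571 -0.04  ]
```

Request:
jog_arm(
  moves=[
    {"fingers": 0.7, "slide": [0, 0, 0.5], "angular": [0, 0, 0]},
    {"fingers": 0.7, "slide": [0, 0, 1], "angular": [0, 0, 0]},
    {"fingers": 0.7, "slide": [0, 0, 1.5], "angular": [0, 0, 0]},
    {"fingers": 0.7, "slide": [0, 0, 1.5], "angular": [0, 0, 0]},
    {"fingers": 0.7, "slide": [0, 0, 1.5], "angular": [0, 0, 0]},
  ],
)

```text
clock: 15.43
tcp_pos: [0.6325, -0.0334, 0.0974]
orientation: [0.0, 0.423, 0.906, 0.0]
wrist_force: [-5.1, 4.8, 4.4]
finger_gap: 0.037
grip_force: 39.5
```

```bash
python3 - <<'E'
from h import *
np.set_printoptions(precision=4,suppress=True)
s=get_state();print(s["tcp_pos"],s["wrist_force"],s["ft_torque"])
E
```

```text
[ 0.6325 -0.0334  0.0974] [-5.0653  4.7556  4.3708] [ 1.0438  1.3248 -0.0234]
```

The tube is home: z stopped at 0.0974 with 5.6 N of contact. Now I'll turn it gently.

Request:
jog_arm(
  moves=[
    {"fingers": 0.7, "slide": [0, 0, 0], "angular": [0, 0, 2]},
    {"fingers": 0.7, "slide": [0, 0, 0], "angular": [0, 0, 4]},
    {"fingers": 0.7, "slide": [0, 0, 0], "angular": [0, 0, 6]},
    {"fingers": 0.7, "slide": [0, 0, 0], "angular": [0, 0, 8]},
    {"fingers": 0.7, "slide": [0, 0, 0], "angular": [0, 0, 10]},
    {"fingers": 0.7, "slide": [0, 0, 0], "angular": [0, 0, 10]},
  ],
)

```text
clock: 15.93
tcp_pos: [0.6326, -0.0335, 0.0974]
orientation: [0.0, 0.501, 0.865, 0.0]
wrist_force: [-4.8, 4.7, 4.5]
finger_gap: 0.0373
grip_force: 39.3
```

```bash
cat > st.py <<'E'
from h import *
np.set_printoptions(precision=4,suppress=True)
read_camera("wrist");s=get_state();R_=rot(s);print(s["clock"],s["tcp_pos"],"yaw",np.degrees(np.arctan2(R_[1,0],R_[0,0])),"F",s["wrist_force"],"T",s["ft_torque"],s["joint_pos"][5])
E
python3 st.py
```

```text
15.9833 [ 0.6326 -0.0335  0.0974] yaw 119.93457570710473 F [-4.8721  3.3382  6.1672] T [ 0.9319  1.2573 -0.0635] 0.8687504769527503
```

Request:
jog_arm(
  moves=[
    {"fingers": 0.7, "slide": [0, 0, 0], "angular": [0, 0, 1.5]},
    {"fingers": 0.7, "slide": [0, 0, 0], "angular": [0, 0, 3]},
    {"fingers": 0.7, "slide": [0, 0, 0], "angular": [0, 0, 4]},
    {"fingers": 0.7, "slide": [0, 0, 0], "angular": [0, 0, 4]},
  ],
)

```text
clock: 16.32
tcp_pos: [0.6324, -0.0336, 0.0974]
orientation: [0.0, 0.531, 0.848, 0.0]
wrist_force: [-4.8, 3.7, 5.4]
finger_gap: 0.0377
grip_force: 39.2
```

```bash
python3 st.py
```

```text
16.3667 [ 0.6325 -0.0336  0.0974] yaw 115.94277361821621 F [-4.6394  4.5659  4.8825] T [0.8687 1.3481 0.0174] 0.9382722232585153
```

Request:
jog_arm(
  moves=[
    {"fingers": 0.7, "slide": [0, 0, 0], "angular": [0, 0, 1]},
    {"fingers": 0.7, "slide": [0, 0, 0], "angular": [0, 0, 2]},
    {"fingers": 0.7, "slide": [0, 0, 0], "angular": [0, 0, 3]},
    {"fingers": 0.7, "slide": [0, 0, 0], "angular": [0, 0, 3]},
  ],
)

```text
clock: 16.7
tcp_pos: [0.6322, -0.0336, 0.0973]
orientation: [0.0, 0.553, 0.834, -0.0]
wrist_force: [-4.7, 3.8, 4.9]
finger_gap: 0.0373
grip_force: 39.2
```

```bash
python3 st.py
```

```text
16.75 [ 0.6322 -0.0336  0.0973] yaw 112.95335244095077 F [-4.8453  3.2423  4.9531] T [0.7665 1.4042 0.0996] 0.9904591178201554
```

Request:
jog_arm(
  moves=[
    {"fingers": 0.7, "slide": [0, 0, 0], "angular": [0, 0, 1]},
    {"fingers": 0.7, "slide": [0, 0, 0], "angular": [0, 0, 2]},
    {"fingers": 0.7, "slide": [0, 0, 0], "angular": [0, 0, 2]},
  ],
)

```text
clock: 17.0
tcp_pos: [0.6321, -0.0337, 0.0973]
orientation: [-0.0, 0.567, 0.824, -0.0]
wrist_force: [-5.2, 4.2, 5.8]
finger_gap: 0.0374
grip_force: 39.2
```

```bash
python3 st.py
```

```text
17.05 [ 0.6321 -0.0337  0.0973] yaw 110.9487086963265 F [-5.5593  3.8952  5.3392] T [0.7453 1.5387 0.106 ] 1.0253905478711456
```

Request:
jog_arm(
  moves=[
    {"fingers": 0.7, "slide": [0, 0, 0], "angular": [0, 0, 1]},
    {"fingers": 0.7, "slide": [0, 0, 0], "angular": [0, 0, 2]},
    {"fingers": 0.7, "slide": [0, 0, 0], "angular": [0, 0, 2]},
  ],
)

```text
clock: 17.3
tcp_pos: [0.632, -0.0337, 0.0973]
orientation: [-0.0, 0.581, 0.814, -0.0]
wrist_force: [-6.2, 3.6, 4.6]
finger_gap: 0.0371
grip_force: 39.1
```

```bash
python3 st.py;python3 - <<'E'
from h import *
p=shot("scene","s7.png");w=shot("wrist","w7.png")
for q in(p,w): print([(t,np.round(d["point"],1),round(d["p"],2)) for t in("snap_hole","suction_tube") for d in tip_of(t,q)[:2]])
# where hole/button would show
for az in(145,150,155,160,165): print(az,proj(w,[.631+.019*np.cos(np.radians(az)),-.0318+.019*np.sin(np.radians(az)),.052]),proj(p,[.631+.019*np.cos(np.radians(az)),-.0318+.019*np.sin(np.radians(az)),.052]))
E
```

```text
17.35 [ 0.632  -0.0337  0.0973] yaw 108.9506930995762 F [-4.6797  4.136   5.7341] T [0.6769 1.5961 0.1072] 1.0602810122703668
[('snap_hole', array([287.3, 285.1]), 0.87), ('snap_hole', array([373.9, 233.9]), 0.67), ('suction_tube', array([277.5, 298.5]), 0.88), ('suction_tube', array([382.3, 247.5]), 0.86)]
[('snap_hole', array([299. , 263.6]), 0.72), ('suction_tube', array([25.2, 63.8]), 0.73), ('suction_tube', array([327.6, 269. ]), 0.61)]
145 [np.float64(302.2672882318195), np.float64(257.5032204457355)] [np.float64(372.7316156993407), np.float64(235.37695209251467)]
150 [np.float64(299.5340572090332), np.float64(259.57981736088993)] [np.float64(373.00527683585875), np.float64(235.92934883610826)]
155 [np.float64(297.01873500511573), np.float64(261.8668595608534)] [np.float64(373.37100113013486), np.float64(236.46982909611276)]
160 [np.float64(294.7404778580555), np.float64(264.34454289279444)] [np.float64(373.8263736496917), np.float64(236.9941579493748)]
165 [np.float64(292.7161744076444), np.float64(266.99165819948456)] [np.float64(374.36824907593376), np.float64(237.4981907126945)]
```

Request:
jog_arm(
  moves=[
    {"fingers": 0.7, "slide": [0, 0, 0], "angular": [0, 0, 1]},
    {"fingers": 0.7, "slide": [0, 0, 0], "angular": [0, 0, 2]},
    {"fingers": 0.7, "slide": [0, 0, 0], "angular": [0, 0, 2]},
  ],
)

```text
clock: 17.9
tcp_pos: [0.6319, -0.0337, 0.0973]
orientation: [-0.0, 0.595, 0.803, -0.0]
wrist_force: [-6.3, 2.5, 5.2]
finger_gap: 0.0372
grip_force: 39.1
```

```bash
python3 st.py
```

```text
17.95 [ 0.6319 -0.0337  0.0973] yaw 106.95476165306314 F [-6.6899  2.8424  6.5054] T [0.6978 1.6354 0.1269] 1.0951088949316474
```

Request:
jog_arm(
  moves=[
    {"fingers": 0.7, "slide": [0, 0, 0], "angular": [0, 0, 1]},
    {"fingers": 0.7, "slide": [0, 0, 0], "angular": [0, 0, 2]},
    {"fingers": 0.7, "slide": [0, 0, 0], "angular": [0, 0, 2]},
  ],
)

```text
clock: 18.2
tcp_pos: [0.6317, -0.0337, 0.0973]
orientation: [-0.0, 0.609, 0.793, -0.001]
wrist_force: [-6.0, 3.1, 6.7]
finger_gap: 0.0374
grip_force: 39.1
```

```bash
python3 st.py
```

```text
18.25 [ 0.6318 -0.0337  0.0973] yaw 104.96722178829192 F [-6.3604  3.8659  6.7746] T [0.6586 1.7724 0.2089] 1.1298148543926725
```

Request:
jog_arm(
  moves=[
    {"fingers": 0.7, "slide": [0, 0, 0], "angular": [0, 0, 0.5]},
    {"fingers": 0.7, "slide": [0, 0, 0], "angular": [0, 0, 1]},
    {"fingers": 0.7, "slide": [0, 0, 0], "angular": [0, 0, 1]},
  ],
)

```text
clock: 18.5
tcp_pos: [0.6316, -0.0337, 0.0973]
orientation: [-0.0, 0.616, 0.788, -0.001]
wrist_force: [-7.2, 5.1, 6.7]
finger_gap: 0.0374
grip_force: 39.1
```

```bash
python3 st.py; python3 st.py; python3 - <<'E'
from h import *
w=shot("wrist","w8.png");p=shot("scene","s8.png")
print([(np.round(d["point"],1),round(d["p"],2)) for d in tip_of("snap_hole",w)[:2]])
g=w["color"].astype(int).sum(2)//3
for r in range(248,278,2): print(r,g[r,280:322:2].tolist())
g=p["color"].astype(int).sum(2)//3
for r in range(226,246): print(r,g[r,366:390].tolist())
E
```

```text
18.55 [ 0.6316 -0.0337  0.0973] yaw 103.98153783436196 F [-7.0448  3.376   6.308 ] T [0.5875 1.8269 0.2179] 1.1470736211679144
18.6 [ 0.6316 -0.0337  0.0973] yaw 103.98218541147267 F [-7.8979  4.3896  5.5699] T [0.6132 1.8205 0.2927] 1.1470295521729899
[(array([297.5, 264.5]), 0.95), (array([327.6, 269.8]), 0.27)]
248 [234, 215, 247, 249, 253, 253, 253, 252, 253, 251, 236, 187, 160, 156, 161, 162, 168, 167, 167, 170, 168]
250 [232, 236, 250, 252, 253, 253, 253, 252, 252, 242, 187, 149, 155, 158, 162, 163, 167, 168, 167, 168, 169]
252 [227, 244, 250, 252, 253, 253, 252, 251, 248, 193, 152, 152, 155, 159, 165, 161, 167, 166, 165, 167, 171]
254 [237, 249, 250, 252, 252, 253, 251, 249, 226, 157, 150, 176, 219, 198, 167, 166, 167, 163, 164, 168, 171]
256 [241, 248, 251, 252, 252, 253, 251, 235, 165, 151, 212, 253, 253, 228, 164, 166, 167, 166, 168, 168, 174]
258 [239, 249, 251, 252, 252, 252, 249, 197, 147, 172, 218, 252, 247, 175, 163, 167, 166, 164, 166, 170, 174]
260 [242, 249, 252, 252, 252, 251, 231, 198, 221, 226, 222, 196, 168, 162, 164, 166, 165, 167, 167, 169, 172]
262 [240, 250,
[... 2576 characters left out ...]
, 145, 149, 156, 162, 167, 171, 173, 174, 177, 178, 179, 179, 177, 176, 173, 173]
241 [82, 83, 89, 107, 137, 158, 159, 149, 145, 150, 155, 162, 167, 171, 174, 175, 176, 179, 179, 179, 177, 176, 174, 173]
242 [82, 87, 107, 141, 175, 190, 175, 152, 146, 150, 156, 162, 168, 171, 173, 176, 177, 178, 179, 179, 178, 176, 174, 173]
243 [87, 105, 139, 179, 208, 211, 183, 154, 145, 150, 157, 163, 167, 172, 174, 175, 177, 178, 179, 179, 177, 175, 173, 173]
244 [104, 138, 177, 210, 224, 220, 191, 158, 146, 150, 157, 163, 167, 170, 173, 174, 176, 178, 179, 179, 177, 175, 174, 172]
245 [135, 173, 208, 225, 230, 226, 203, 170, 153, 152, 157, 163, 168, 171, 173, 174, 176, 178, 178, 179, 177, 175, 173, 172]
```

Request:
jog_arm(
  moves=[
    {"fingers": 0.7, "slide": [0, 0, 0], "angular": [0, 0, -1.5]},
    {"fingers": 0.7, "slide": [0, 0, -0.5], "angular": [0, 0, -3]},
    {"fingers": 0.7, "slide": [0, 0, -0.5], "angular": [0, 0, -3]},
  ],
)

```text
clock: 19.0
tcp_pos: [0.632, -0.0337, 0.0974]
orientation: [-0.0, 0.595, 0.804, -0.0]
wrist_force: [-6.0, 3.7, 3.8]
finger_gap: 0.0372
grip_force: 39.1
```

```bash
python3 st.py; python3 - <<'E'
from h import *
def pr(w):
  g=w.astype(int).sum(2)//3
  for r in range(250,280,2): print(r,g[r,280:316:2].tolist())
for f in("w6.png","w7.png"): 
  print(f); pr(cv2.imread("pics/"+f))
print("now");pr(shot("wrist","w9.png")["color"])
E
```

```text
19.05 [ 0.632  -0.0337  0.0974] yaw 106.96339969914234 F [-5.631   2.9875  3.4594] T [0.7511 1.3715 0.0507] 1.0948689086023626
w6.png
250 [235, 236, 237, 251, 252, 253, 252, 252, 252, 248, 205, 160, 159, 161, 162, 162, 164, 162]
252 [235, 234, 241, 252, 252, 253, 252, 251, 249, 214, 163, 161, 161, 163, 163, 162, 161, 161]
254 [236, 234, 248, 252, 252, 252, 252, 250, 235, 171, 156, 165, 215, 216, 166, 162, 161, 160]
256 [236, 237, 250, 252, 252, 252, 252, 244, 183, 157, 199, 251, 254, 246, 171, 163, 164, 161]
258 [235, 238, 251, 252, 252, 252, 250, 223, 157, 200, 253, 254, 254, 203, 163, 165, 164, 158]
260 [190, 235, 252, 251, 251, 251, 247, 183, 173, 252, 254, 254, 221, 162, 162, 163, 161, 159]
262 [111, 182, 251, 251, 251, 251, 238, 164, 247, 254, 254, 221, 164, 163, 163, 164, 162, 155]
264 [106, 182, 251, 251, 251, 249, 224, 198, 254, 254, 208, 165, 159, 163, 163, 165, 162, 158]
266 [106, 186, 250, 251, 251, 248, 198, 248, 253, 205, 161, 162, 163, 164, 161, 164, 159, 158]
268 [111, 177, 250, 251, 251, 248, 206, 249, 201, 156, 159, 163, 163, 165, 164, 164, 163, 159]
270 [115, 173, 2
[... 2619 characters left out ...]
 157, 158, 161, 163, 164, 168, 166]
266 [248, 249, 251, 251, 250, 230, 245, 249, 235, 165, 154, 158, 158, 162, 164, 166, 166, 169]
268 [248, 249, 250, 250, 251, 235, 246, 234, 160, 152, 155, 161, 159, 165, 165, 166, 165, 169]
270 [244, 250, 250, 250, 250, 230, 224, 163, 150, 154, 155, 159, 164, 167, 168, 166, 165, 166]
272 [242, 249, 250, 251, 250, 220, 155, 149, 150, 153, 157, 155, 162, 168, 168, 164, 170, 166]
274 [232, 248, 248, 250, 249, 191, 151, 149, 151, 153, 158, 158, 164, 167, 164, 166, 167, 168]
276 [233, 246, 249, 250, 248, 155, 154, 151, 154, 155, 158, 161, 166, 163, 166, 168, 169, 169]
278 [228, 245, 249, 248, 240, 154, 154, 151, 152, 151, 159, 162, 164, 165, 166, 168, 168, 167]
```

The button's dome shows inside the hole and shifts across it as the tube turns, and the turning torque fell to 0.05 N·m after backing off. That means it has snapped, so I'll release.

Request:
jog_arm(
  moves=[
    {"fingers": 0.5, "slide": [0, 0, 0], "angular": [0, 0, 0]},
    {"fingers": 0.2, "slide": [0, 0, 0], "angular": [0, 0, 0]},
    {"fingers": 0, "slide": [0, 0, 0], "angular": [0, 0, 0]},
    {"fingers": 0, "slide": [0, 0, 0], "angular": [0, 0, 0]},
    {"fingers": 0, "slide": [0, 0, -20], "angular": [0, 0, 0]},
    {"fingers": 0, "slide": [0, 0, -50], "angular": [0, 0, 0]},
    {"fingers": 0, "slide": [0, 0, -80], "angular": [0, 0, 0]},
    {"fingers": 0, "slide": [0, 0, -110], "angular": [0, 0, 0]},
    {"fingers": 0, "slide": [0, 0, -120], "angular": [0, 0, 0]},
    {"fingers": 0, "slide": [0, 0, -120], "angular": [0, 0, 0]},
  ],
)

```text
clock: 19.93
tcp_pos: [0.6349, -0.0343, 0.2208]
orientation: [0.003, 0.595, 0.803, 0.002]
wrist_force: [0.3, -0.9, -0.0]
finger_gap: 0.0855
grip_force: 0.0
```

```bash
python3 st.py; python3 - <<'E'
from h import *
np.set_printoptions(precision=4,suppress=True)
p=shot("scene","s10.png");w=shot("wrist","w10.png");print(get_state()["finger_gap"])
for q in(p,w):
  for t,z in(("suction_tube",.026),("snap_hole",.052),("cap",0),("straight_tube",0)):
    for d in tip_of(t,q)[:3]: print(t,np.round(d["point"],1),round(d["p"],2),atz(q,d["point"],z))
for az in(150,155,160): print(az,proj(w,[.631+.019*np.cos(np.radians(az)),-.0318+.019*np.sin(np.radians(az)),.052]))
print("home foot px",proj(p,[.631,-.0318,.026]))
u,v=map(int,proj(w,[.631+.019*np.cos(2.7),-.0318+.019*np.sin(2.7),.052]))
g=w["color"].astype(int).sum(2)//3
for r in range(v-14,v+14,2): print(r,g[r,u-14:u+16:2].tolist())
E
```

```text
19.9833 [ 0.6338 -0.0341  0.2182] yaw 106.93213888065864 F [-0.3205 -0.1342 -0.7098] T [-0.0184  0.0015 -0.0132] 1.0952046072596027
0.08560977186220503
suction_tube [279.3 296.2] 0.62 [ 0.4386 -0.0096  0.026 ]
suction_tube [385.2 246.9] 0.58 [ 0.6351 -0.0294  0.026 ]
snap_hole [287.6 286. ] 0.75 [ 0.4402 -0.028   0.052 ]
snap_hole [373.1 230.7] 0.61 [ 0.626  -0.0119  0.052 ]
cap [327.3 238.3] 0.75 [0.6182 0.0851 0.    ]
straight_tube [329.1 324.3] 0.87 [ 0.4668 -0.0792  0.    ]
suction_tube [327.2 213.5] 0.86 [ 0.6331 -0.0313  0.026 ]
suction_tube [126.1  87.3] 0.67 [0.4623 0.0173 0.026 ]
snap_hole [305.6 206.8] 0.87 [ 0.614  -0.0249  0.052 ]
snap_hole [114.  114.7] 0.66 [ 0.4684 -0.0007  0.052 ]
cap [346.8  67.3] 0.95 [0.6153 0.0805 0.    ]
straight_tube [123.1 210.9] 0.96 [ 0.462  -0.0875  0.    ]
150 [np.float64(307.2131965346288), np.float64(203.7049213797288)]
155 [np.float64(305.6841543643114), np.float64(205.26078571801386)]
160 [np.float64(304.3049475552652), np.float64(206.93900895058272)]
home foot px [np.float64(384.55643841491906), np.float64(248.49338858236067)]
191 [233
[... 411 characters left out ...]
 251, 254, 253, 253, 243, 168, 237, 227, 168, 168, 170, 168]
203 [171, 233, 245, 253, 253, 253, 243, 236, 245, 220, 167, 168, 169, 168, 172]
205 [188, 232, 245, 253, 253, 251, 235, 249, 235, 166, 164, 169, 171, 167, 172]
207 [208, 234, 250, 253, 253, 245, 243, 231, 164, 161, 165, 170, 170, 171, 173]
209 [215, 227, 251, 253, 252, 245, 223, 165, 156, 161, 164, 167, 169, 168, 173]
211 [211, 233, 251, 252, 252, 231, 158, 154, 158, 161, 166, 168, 169, 173, 175]
213 [200, 234, 251, 252, 252, 219, 156, 157, 158, 165, 168, 171, 170, 171, 174]
215 [189, 233, 250, 251, 251, 202, 153, 157, 162, 167, 169, 168, 171, 173, 176]
217 [165, 233, 248, 251, 250, 180, 156, 155, 160, 167, 167, 170, 172, 172, 175]
```

```bash
python3 -c "
from workcell import *
print(hand_in())"
```

```text
the job is handed in; nothing more can be done
None
```

I handed the job in at about 20 s. The cap is on the bench and the slanted tube is home on the shoulder with the button showing through its hole. The straight tube is still standing, the gripper is open and clear of everything, and the result of the judging was not shown to me.

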